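# Locate the brass template on the goldsmith's jig

### The job

The brass template plate lies loose in one of the two bays of the dark steel locating table. Push it home in that bay: its long far edge up against the bay's two dowels and its outer end up against the blue end stop (gaps under about a centimetre will do), then let go and leave it lying flat and square. Leave the copper plate in the other bay where it lies.

Things in the scene. Friction and masses are not known exactly. Their poses are not given: they have to be found in the camera images.
- locating_table: Fixed dark steel plate on the bench, 240 mm (x) by 490 mm (y), 15 mm thick. Origin on the bench surface; the plate spans x -130 to +110, y -245 to +245 mm of it. +x points away from the robot within 12 degrees, +y to its left. A brass line at y = 0 parts two mirrored bays, each with two steel dowels on the far side and a blue stop at the outer end; near side and middle are open.
- home_left (a point): Point on the table's top where a plate's underside centre lies when home in the left bay: table x +34, y +160 mm; axes as the table's. The bay's dowels are 12 mm thick, 22 mm tall above the top, axes at table x +70, y +115 and +155 mm. Its stop is 44 (x) by 22 (y) by 20 mm tall, centred at x +32, y +226 mm, its inner face at y +215 mm.
- home_right (a point): The same for the right bay, mirrored: home at table x +34, y -160 mm; dowels at x +70, y -115 and -155 mm; stop centred at x +32, y -226 mm, inner face at y -215 mm. Axes as the table's.
- brass_plate: Yellow brass slab 60 mm (x) by 110 mm (y) by 12 mm thick, three dark rings engraved on top, 0.5 to 0.8 kg. Origin: centre of its underside. Starts flat on the locating table in the left or right bay, 25 to 60 mm short of the dowels and 25 to 50 mm short of the stop, its axes within 14 degrees of the table's. Slides under a push of 2 to 10 N.
- copper_plate: Bystander: reddish copper plate of the same shape, size and origin, loose in the other bay. Leave it where it lies.
Not all that is in view belongs to the job. Of the things like the brass_plate, leave any that is red; of the rest the smaller one is meant.

How it is judged:
By the outcome, as a careful person would: the job done as asked, in the order asked, and still so for the second after the job is handed in, with the robot touching nothing.
It also fails if it takes over 43 s, if anything falls off the work surface, if the arm or the gripper's body presses on something with over 40 N, if the wrist force passes 120 N, or if a joint passes its speed limit or range.

### The arm

A 6-joint arm with a two-finger parallel gripper is mounted at the origin on the work surface. World frame = base frame: x ahead of the robot, y to its left, z up, the work surface at z = 0. Lengths are in m, angles in rad, forces in N, time in s.
With the tool pointing down it reaches from about 0.325 to 0.775 m from the base axis. Payload 5.5 kg.
Tool frame: the origin (TCP) lies at the very end of the fingers, on their centre line; the grasp point (between the pads) lies 19 mm behind it (r.tcp_to_grasp is the distance from the TCP to the grasp point, in m); z points along the fingers, y is the direction in which the jaws open and shut (so a half turn about z gives the same grasp; the last joint's range is limited). The gripper opens to 85 mm and grips with 20 to 120 N. Pads are 22 mm wide; open, the fingers measure 114 mm over their backs; the gripper's body (76 mm by 85 mm) begins 54 mm behind the grasp point. The pads swing forward as they close: fully open they stand 13 mm farther back than shut.
Start: joints at [-1.217, 0.091, 1.231, -0, 1.82, -0.057], TCP at [0.24, -0.55, 0.231] pointing down, gripper open.
Joint ranges: [-2.87, 2.87], [-0.86, 2.18], [0.17, 2.46], [-1.51, 4.65], [0.06, 2.69], [-2.65, 2.65]. Speed limits (rad/s): [2.57, 2.57, 3.01, 3.14, 3.14, 3.14].

### API

Orientations are given as a unit quaternion [w, x, y, z].
In Python, from bench import r, vision, find_in, masks_of, tip_of gives the robot as it stands.
- The arm moves only by the tool servo_tool, never from a script. Its argument "rows" is a list that holds one entry, the list of rows, each a list of 5 numbers: the shift along the tool's x, y, z in mm, then the turn about the tool's z in degrees, then the closure, from 0 (fully open) to 1 (shut). A call has 1 to 20 rows; each row shifts and turns the commanded pose from where the row before left it, along the tool's axes as they then stand; what a row does not reach is not made up. A row lasts 1/12 s, in which the tool goes at most 41.7 mm and 7.16 degrees, less where a joint would pass 70% of its speed; a pose out of reach is approached as far as the arm can. A call with a gripper value outside its range is refused whole. The fingers move at their own pace and stop on an object; "grip_force" is the grip in N (left out, the last holds). Time passes only in rows, so rows that do not move let the fingers close. It gives the time, the measured TCP pose, the force and the opening at its end, in the units of the state.
- r.get_state(): the state, without advancing time (a new reading comes with each control period).
- vision.get_image(name): name is "scene" or "top" or "wrist"; returns (picture, depth): 420x560x3 uint8, red, green, blue; 420x560 float32, m along the optical axis (not along the pixel's ray), 0 where there is no reading.
- vision.calibration(name): a dict with "fx", "fy", "cx", "cy" (pixels), "extrinsics" (4x4, takes a point from camera to world coordinates). Camera axes: x right, y down, z forward; pixel columns grow to the right and rows downward; lengths in m; the calibration is good to about 2 mm. A picture is of the moment at which its call begins: read the wrist's pose just before it. calibration takes no time and is no camera call; for the wrist camera it gives the pose at the moment of the call.
- r.close_job(): hands the job in, once; it reports no verdict.
Trained networks look in the newest picture that a camera, given by its name, has taken for a name from the list of things; names that differ only in an ending like _2 or _b are one class to them, and where a whole thing is asked for, a point or a joint stands for the part that bears it (a point fixed in the world has none). Each returns a list of dicts, best first, with "score" (0 to 1); they miss things now and then, are a little off and sometimes report something else, mostly with a low value. They report only what shows in the picture. A call takes as long as a camera call. They do not tell look-alikes from the thing itself.
- find_in(camera, label): "at" ([column, row] in pixels, amid what is visible of it).
- masks_of(camera, label): "region" (420x560 bool, what is visible of it) and "at" ([column, row] in pixels, amid what is visible of it).
- tip_of(camera, label): "at" ([column, row] in pixels: a listed point, or the origin of a listed thing).
The state is a dict: "t": time; "qpos": joint angles; "qd": joint speeds; "joint_efforts": joint torques, N m; "tcp_pos": TCP position; "tcp_rot": TCP orientation; "contact_force": force on the tool from outside, world axes, zero at the start; "moment": the same for the moment, N m; "width": finger opening in m.
Only numpy, scipy, OpenCV 4.12 (cv2) and the standard library are available. Lean on these libraries where they do the work, as an engineer would, in place of code of your own. Each camera call takes 0.05 s, during which the arm holds its last target.

## Working session

There is one attempt and no reset: what is moved stays moved. The work goes in short steps, Python scripts to look and compute and a tool call to move; the robot and the scene stay as the last step left them, time stands still between calls to the robot, and variables do not carry over. Pictures are saved under pics/ and viewed, and the job is handed in when it is done.

Besides the shell and the picture viewer there is one more tool, called after "Request:" as name(argument=value, ...), one argument or row to a line, values as JSON. servo_tool: Moves the arm, as the interface text tells. Its arguments: {"type":"object","properties":{"rows":{"type":"array","items":{"type":"array","items":{"type":"array","items":{"type":"number"}}}},"grip_force":{"type":"number"}},"required":["rows"]}

```bash
ls; mkdir -p pics
python3 - <<'E'
from bench import r,vision,find_in,masks_of,tip_of
import cv2,numpy as np
s=r.get_state();print(s['t'],s['tcp_pos'],s['tcp_rot'],s['width'],s['contact_force'])
for c in ['scene','top']:
    im,d=vision.get_image(c);cv2.imwrite(f'pics/{c}0.png',im[:,:,::-1]);np.savez(f'{c}0.npz',im=im,d=d,**{k:np.array(v) for k,v in vision.calibration(c).items()})
for l in ['brass_plate','copper_plate','locating_table']:
    ms=masks_of('top',l)
    print(l,[(m['score'],m['at'],m['region'].sum()) for m in ms])
for l in ['home_left','home_right']:
    print(l,tip_of('top',l))
E
```

```text
pics
0.0 [ 0.23951609 -0.54982061  0.23012753] [-9.68781967e-04  9.78978627e-01  2.03960509e-01 -1.39504817e-04] 0.08520093644086867 [-0.02792909  0.00052402 -0.06852422]
brass_plate [(0.76, [190.0, 290.6], np.int64(1366)), (0.62, [224.4, 179.2], np.int64(1285))]
copper_plate [(0.83, [329.0, 157.3], np.int64(1221))]
locating_table [(0.66, [280.7, 179.8], np.int64(19100))]
home_left [{'at': [209.8, 171.1], 'score': 0.81}]
home_right [{'at': [345.1, 140.6], 'score': 0.87}]
```

View pics/top0.png

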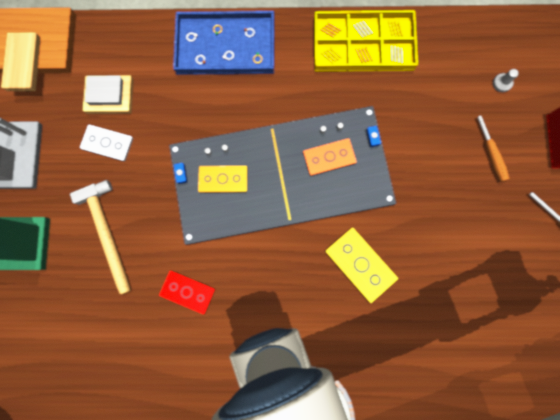

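View pics/scene0.png

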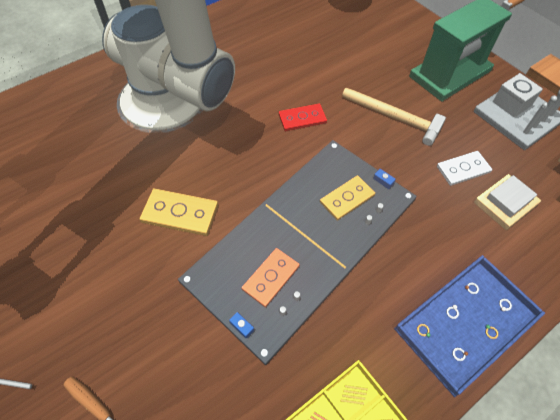

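The brass plate is in the left bay, at pixel (222,179) in the top view. The copper plate is in the right bay at (329,157). A larger yellow plate and a red plate lie off the table and are decoys. Next I measure the poses.

```bash
cat > h.py <<'E'
import cv2,numpy as np
def load(n):
    z=np.load(n);return z['im'],z['d'],z
def toplane(px,z,zp):
    px=np.atleast_2d(np.array(px,float));E=z['extrinsics']
    ray=np.c_[(px[:,0]-z['cx'])/z['fx'],(px[:,1]-z['cy'])/z['fy'],np.ones(len(px))]@E[:3,:3].T
    t=(zp-E[2,3])/ray[:,2];return E[:3,3]+ray*t[:,None]
def proj(P,z):
    E=z['extrinsics'];q=(np.atleast_2d(P)-E[:3,3])@E[:3,:3];return np.c_[z['fx']*q[:,0]/q[:,2]+z['cx'],z['fy']*q[:,1]/q[:,2]+z['cy']]
def cloud(z):
    d=z['d'];v,u=np.mgrid[:420,:560];E=z['extrinsics']
    P=np.stack([(u-z['cx'])/z['fx']*d,(v-z['cy'])/z['fy']*d,d],-1);return P@E[:3,:3].T+E[:3,3]
def rect(mask,z,zp):
    v,u=np.nonzero(mask);p=toplane(np.c_[u,v],z,zp)[:,:2]
    c=cv2.minAreaRect((p*1000).astype(np.float32));b=cv2.boxPoints(c);return c,b,p.mean(0)*1000
def big(m,seed=None):
    n,l,st,ce=cv2.connectedComponentsWithStats(m.astype(np.uint8))
    i=l[seed[1],seed[0]] if seed else 1+np.argmax(st[1:,4]);return l==i
def colours(im):
    h=cv2.cvtColor(im,cv2.COLOR_RGB2HSV).astype(int);return h[...,0],h[...,1],h[...,2]
E
python3 - <<'E'
from h import *
for n,pl,line,tb in [('top0.npz',(210,180),(278,165),(200,215)),('scene0.npz',(335,205),(300,240),(230,260))]:
    im,d,z=load(n);H,S,V=colours(im);P=cloud(z)
    print(n,'z plate',P[pl[1],pl[0]],'table',P[tb[1],tb[0]],im[pl[1],pl[0]],im[tb[1],tb[0]],H[pl[1],pl[0]],H[line[1],line[0]],'cop')
    ym=(H>20)&(H<32)&(S>120)&(V>100)
    m=big(cv2.morphologyEx(ym.astype(np.uint8),cv2.MORPH_CLOSE,np.ones((3,3))),pl)
    print('plate',m.sum(),rect(m,z,.027))
    tm=(S<90)&(V<110)
    tm=big(tm,tb)
    tm=cv2.morphologyEx(tm.astype(np.uint8),cv2.MORPH_CLOSE,np.ones((9,9)))
    print('table',tm.sum(),rect(tm,z,.015))
    bm=(H>100)&(H<125)&(S>150)&(V>90)
    nn,l,st,ce=cv2.connectedComponentsWithStats(bm.astype(np.uint8))
    for i in range(1,nn):
        if 20<st[i,4]<600: print('blue',st[i,4],ce[i],toplane(ce[i],z,.033)[0]*1000)
E
```

```text
top0.npz z plate [0.52108233 0.20314973 0.02658844] table [0.44242257 0.22672251 0.0122932 ] [233 201  98] [111 119 126] 23 23 cop
plate 1259 (((524.5048828125, 174.94998168945312), (112.25952911376953, 58.47041320800781), 89.779541015625), array([[495.05392 , 118.93312 ],
       [553.5239  , 118.708145],
       [553.9558  , 230.96684 ],
       [495.48584 , 231.19182 ]], dtype=float32), array([524.36510949, 174.77042797]))
table 232066 (((485.94757080078125, 63.24261474609375), (1382.3070068359375, 985.0240478515625), 89.2347183227539), array([[ -15.751753 , -621.2711   ],
       [ 969.1844   , -634.42737  ],
       [ 987.6469   ,  747.75635  ],
       [   2.7107544,  760.9126   ]], dtype=float32), array([471.37573351,  46.34803212]))
blue 162 [372.89506173 136.02469136] [ 621.28834577 -169.06068474   33.        ]
blue 159 [180.32075472 172.98742138] [536.156643   270.15628584  33.        ]
scene0.npz z plate [0.52890139 0.13688728 0.0276732 ] table [ 0.49753196 -0.11359074  0.01389483] [176 152 115] [119 120 124] 18 105 cop
plate 1097 (((526.5149536132812, 174.837890625), (57.9118537902832, 108.37532806396484), 0.1605071723461151), array([[497.40735, 228.94423],
       [497.71094, 120.56932],
       [555.62256, 120.73155],
       [555.319  , 229.10646]], dtype=float32), array([526.92869684, 173.62986421]))
table 232201 (((332.24981689453125, 149.1663818359375), (1714.7716064453125, 1170.7352294921875), 53.95615005493164), array([[-645.5485 , -199.6546 ],
       [ 301.06927, -888.5202 ],
       [1310.0481 ,  497.98737],
       [ 363.43036, 1186.853  ]], dtype=float32), array([422.39481896,  70.06926306]))
blue 33 [209.72727273   1.27272727] [-239.59866999  300.78923306   33.        ]
blue 202 [241.03960396 324.7029703 ] [ 626.38539712 -172.38920942   33.        ]
```

Run:
```python
from bench import vision,masks_of,tip_of
from h import *
for c in ['top','scene']:
    im,d=vision.get_image(c);cal=vision.calibration(c);z=dict(cal,d=d,im=im);z['extrinsics']=np.array(cal['extrinsics'])
    m=masks_of(c,'locating_table')[0]['region']
    H,S,V=colours(im)
    m=cv2.morphologyEx(m.astype(np.uint8),cv2.MORPH_CLOSE,np.ones((9,9)))
    k,b,mean=rect(m,z,.015);print(c,k,b.round(1),mean.round(1))
    for l in ['home_left','home_right']:
        t=tip_of(c,l);print(l,[(q['score'],(toplane(q['at'],z,.015)[0]*1000).round(1)) for q in t[:2]])
    # white dots / dowels
    w=(S<60)&(V>190)&(cv2.dilate(m,np.ones((5,5)))>0)
    n,l_,st,ce=cv2.connectedComponentsWithStats(w.astype(np.uint8))
    for i in range(1,n): print('w',st[i,4],ce[i].round(1),'@.015',(toplane(ce[i],z,.015)[0]*1000).round(1)[:2],'@.037',(toplane(ce[i],z,.037)[0]*1000).round(1)[:2])
    ym=(H>17)&(H<32)&(S>60)&(V>100)&(m>0)
    n,l_,st,ce=cv2.connectedComponentsWithStats(ym.astype(np.uint8))
    for i in range(1,n):
        if st[i,4]>60: print('y',st[i,4],rect(l_==i,z,.015 if st[i,4]<700 else .027))
```

```text
top ((538.26318359375, 40.72148132324219), (241.37452697753906, 491.07177734375), 10.82924747467041) [[ 373.6  259.2]
 [ 465.9 -223.1]
 [ 702.9 -177.8]
 [ 610.7  304.6]] [533.8  39.7]
home_left [(0.65, array([545.4, 209.4,  15. ]))]
home_right [(0.75, array([ 616. , -110.1,   15. ]))]
w 26 [368.7 111.9] @.015 [ 686.6 -164.8] @.037 [ 677.6 -160.4]
w 21 [340. 125.] @.015 [654.8 -96.9] @.037 [646.6 -94.1]
w 21 [323. 128.] @.015 [647.7 -57. ] @.037 [639.6 -55.2]
w 20 [373.9 134.7] @.015 [ 630.6 -175.3] @.037 [ 623.  -170.6]
w 23 [224.2 147. ] @.015 [602.6 174.4] @.037 [595.7 170.7]
w 27 [174.7 148.8] @.015 [598.9 290.7] @.037 [592.  284.2]
w 21 [207.1 150.2] @.015 [595.1 214.2] @.037 [588.3 209.6]
w 21 [179. 172.] @.015 [543.  278.3] @.037 [537.5 272.1]
w 29 [389.2 198. ] @.015 [ 480.6 -205.2] @.037 [ 476.6 -199.8]
w 32 [188.5 236.5] @.015 [392.9 250.7] @.037 [390.9 245.2]
y 384 (((539.5750732421875, 42.81983947753906), (222.0755157470703, 9.451712608337402), 10.965897560119629), array([[429.6658  ,  26.33728 ],
       [431.46378 ,  17.058151],
       [649.4844  ,  59.3024  ],
       [64
[... 850 characters left out ...]
] @.015 [582.  222.6] @.037 [589.5 209.4]
w 20 [369.  217.1] @.015 [590.3 182.1] @.037 [597.6 170. ]
w 30 [186.6 278.6] @.015 [ 481. -205.] @.037 [ 491.2 -206.8]
w 27 [296.5 294.1] @.015 [635.1 -50. ] @.037 [641.3 -55.9]
w 28 [282.5 309.2] @.015 [643.2 -89.9] @.037 [649.1 -94.8]
w 36 [240.9 323. ] @.015 [ 618.2 -168.5] @.037 [ 624.8 -171.3]
w 41 [263.9 352.3] @.015 [ 687.4 -165.2] @.037 [ 692.2 -168. ]
y 279 (((540.2452392578125, 42.68155288696289), (219.20516967773438, 6.540338516235352), 11.03049087524414), array([[432.04184 ,  24.920897],
       [433.29318 ,  18.501387],
       [648.4486  ,  60.442207],
       [647.19727 ,  66.86172 ]], dtype=float32), array([542.86364139,  43.09668504]))
```

Both cameras agree on the geometry:
- **Table:** origin (549.8, 44.7) mm, yaw 10.9°.
- **Plate:** centre (525.5, 174.8) mm, yaw 0°.
- **Home:** (552.9, 208.2) mm.

I will grip the plate across its width at its outer part (+35 mm). There the far finger passes beside the dowels. Then I turn it and slide it home. First I rotate the tool.

Request:
servo_tool(
  rows=[
    [[0,0,0,-6.65,0],[0,0,0,-6.65,0],[0,0,0,-6.65,0],[0,0,0,-6.65,0],[0,0,0,-6.65,0],[0,0,0,-6.65,0],[0,0,0,-6.65,0],[0,0,0,-6.65,0],[0,0,0,-6.65,0],[0,0,0,-6.65,0.2],[0,0,0,0,0.2]],
  ],
  grip_force=30,
)

```text
t: 1.67
tcp_pos: [0.2396, -0.5501, 0.2313]
tcp_rot: [0.0, 0.705, 0.709, -0.0]
contact_force: [0.2, 0.3, 0.2]
width: 0.0684
```

Request:
servo_tool(
  rows=[
    [[20,7.5,0,0,0.18],[38,14.2,0,0,0.18],[38,14.2,0,0,0.18],[38,14.2,0,0,0.18],[38,14.2,0,0,0.18],[38,14.2,0,0,0.18],[38,14.2,0,0,0.18],[38,14.2,0,0,0.18],[38,14.2,0,0,0.18],[38,14.2,0,0,0.18],[38,14.2,0,0,0.18],[38,14.2,0,0,0.18],[38,14.2,0,0,0.18],[38,14.2,0,0,0.18],[38,14.2,0,0,0.18],[38,14.2,0,0,0.18],[38,14.2,0,0,0.18],[38,14.2,0,0,0.18],[38,14.2,0,0,0.18],[38,14.2,0,0,0.18]],
  ],
)

```text
t: 3.33
tcp_pos: [0.5167, 0.1943, 0.2314]
tcp_rot: [0.0, 0.708, 0.706, 0.0]
contact_force: [0.6, -0.6, 0.7]
width: 0.07
```

Request:
servo_tool(
  rows=[
    [[18,7,20,0,0.18],[0,0,30,0,0.18],[0,0,30,0,0.18],[0,0,30,0,0.18],[0,0,20,0,0.18],[0,0,10,0,0.18],[0,0,0,0,0.18],[0,0,0,0,0.18]],
  ],
)

```text
t: 4.0
tcp_pos: [0.5236, 0.2101, 0.0919]
tcp_rot: [0.0, 0.707, 0.707, 0.0]
contact_force: [0.7, 0.3, 0.4]
width: 0.0702
```

Run:
```python
from bench import vision
import cv2,numpy as np
a,_=vision.get_image('wrist');b,_=vision.get_image('scene')
cv2.imwrite('pics/w1.png',a[:,:,::-1])
c=cv2.resize(b[80:290,270:550],(800,600));cv2.imwrite('pics/s1.png',c[:,:,::-1])
```

```text
(no output)
```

View pics/w1.png

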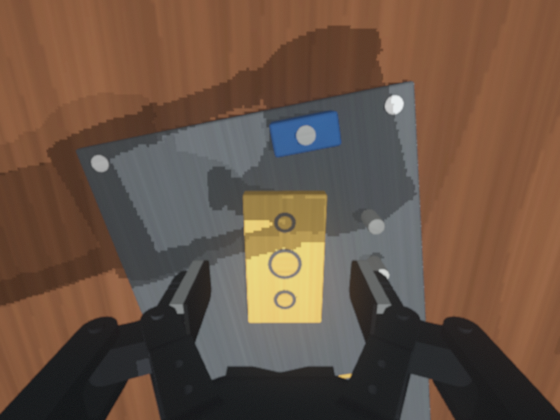

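View pics/s1.png

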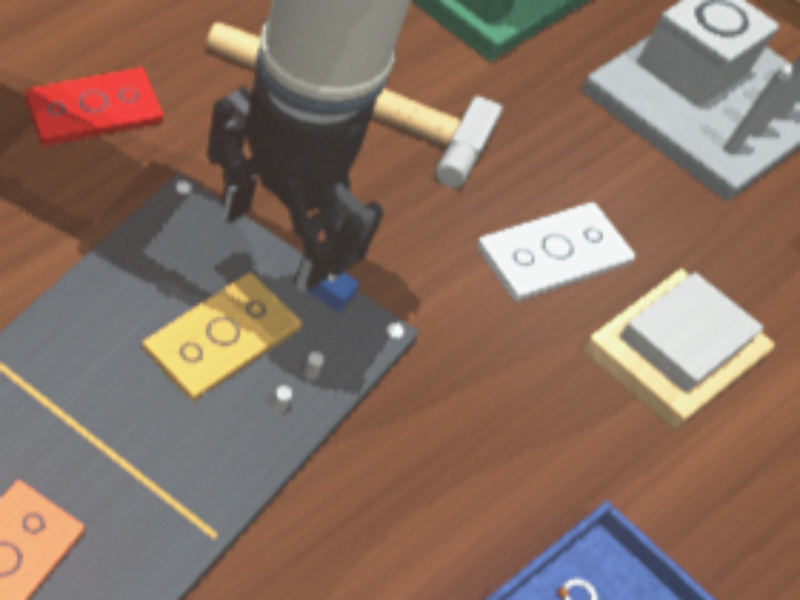

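The wrist view shows the plate squarely between the jaws, with its centre at column 285 and the jaws at 280. The far finger (right) lines up clear of the dowel at (375,225). Now I descend.

Request:
servo_tool(
  rows=[
    [[0,0,20,0,0.18],[0,0,20,0,0.18],[0,0,15,0,0.18],[0,0,10,0,0.18],[0,0,5,0,0.18],[0,0,2,0,0.18],[0,0,0,0,0.18],[0,0,0,0,0.18]],
  ],
)

```text
t: 4.77
tcp_pos: [0.5242, 0.2104, 0.0207]
tcp_rot: [0.0, 0.707, 0.707, 0.001]
contact_force: [0.4, -0.4, 0.1]
width: 0.0703
```

Run:
```python
from bench import vision
import cv2,numpy as np
a,_=vision.get_image('wrist');b,_=vision.get_image('scene')
cv2.imwrite('pics/w2.png',a[:,:,::-1])
c=cv2.resize(b[120:270,300:500],(800,600));cv2.imwrite('pics/s2.png',c[:,:,::-1])
```

```text
(no output)
```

View pics/w2.png

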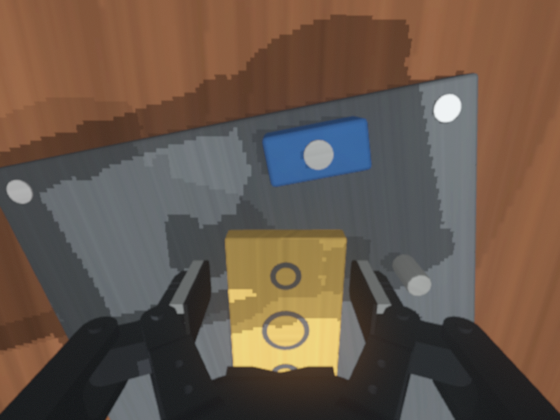

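View pics/s2.png

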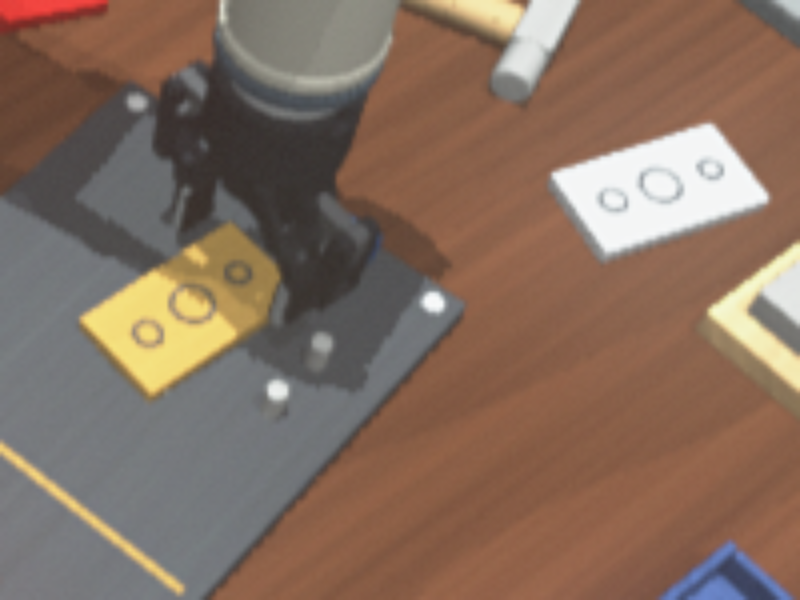

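The tips look to be just above the plate top, since the pads sit back when open. I go 8 mm lower, checking the force.

Request:
servo_tool(
  rows=[
    [[0,0,2,0,0.18],[0,0,2,0,0.18],[0,0,2,0,0.18],[0,0,2,0,0.18],[0,0,0,0,0.18]],
  ],
)

```text
t: 5.28
tcp_pos: [0.523, 0.21, 0.0105]
tcp_rot: [-0.0, 0.707, 0.707, -0.001]
contact_force: [0.8, 0.2, -0.2]
width: 0.0698
```

Request:
servo_tool(
  rows=[
    [[0,0,0,0,0.24],[0,0,0,0,0.27],[0,0,0,0,0.3],[0,0,0,0,0.35],[0,0,0,0,0.4],[0,0,0,0,0.4]],
  ],
  grip_force=30,
)

```text
t: 5.78
tcp_pos: [0.5243, 0.2102, 0.0122]
tcp_rot: [0.001, 0.707, 0.707, 0.001]
contact_force: [2.2, 0.5, 4.1]
width: 0.0594
```

Gripped at 59 mm. Next I turn the plate square and slide it toward the stop.

Request:
servo_tool(
  rows=[
    [[0,0,0,-1.5,0.4],[0,0,0,-2,0.4],[0,0,0,-2,0.4],[0,0,0,-2,0.4],[0,0,0,-2,0.4],[0,0,0,-1.4,0.4],[0,0,0,0,0.4],[0,0,0,0,0.4]],
  ],
)

```text
t: 6.45
tcp_pos: [0.5231, 0.2095, 0.0123]
tcp_rot: [0.0, 0.637, 0.771, -0.001]
contact_force: [-2.1, -2.7, 8.3]
width: 0.0594
```

Request:
servo_tool(
  rows=[
    [[2,0,0,0,0.4],[3,2,0,0,0.4],[3,3,0,0,0.4],[3,3,0,0,0.4],[3,3,0,0,0.4],[3,3,0,0,0.4],[2,3,0,0,0.4],[2,2,0,0,0.4],[1,1,0,0,0.4],[0,0,0,0,0.4],[0,0,0,0,0.4]],
  ],
)

```text
t: 7.37
tcp_pos: [0.5383, 0.2341, 0.0123]
tcp_rot: [0.0, 0.637, 0.771, -0.002]
contact_force: [-3.8, -5.4, 10.6]
width: 0.0594
```

Run:
```python
from bench import vision
import cv2,numpy as np
a,_=vision.get_image('wrist');b,_=vision.get_image('scene')
cv2.imwrite('pics/w3.png',a[:,:,::-1])
c=cv2.resize(b[120:270,300:500],(800,600));cv2.imwrite('pics/s3.png',c[:,:,::-1])
```

```text
(no output)
```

View pics/w3.png

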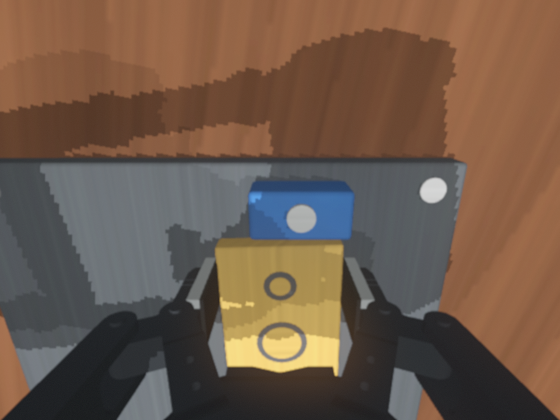

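View pics/s3.png

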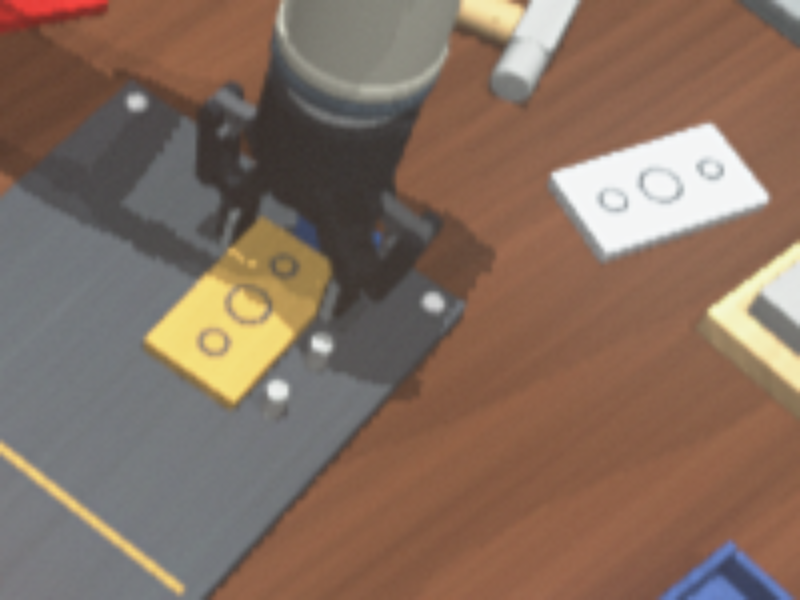

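The plate is square with the stop: in the wrist view the stop face is at row 238 and the plate edge at row 240. About 6 mm remains to the stop and 8 mm to the dowels.

Request:
servo_tool(
  rows=[
    [[1,2,0,0,0.4],[1,2,0,0,0.4],[1,2,0,0,0.4],[1,1,0,0,0.4],[1,1,0,0,0.4],[0,0,0,0,0.4],[0,0,0,0,0.4]],
  ],
)

```text
t: 8.05
tcp_pos: [0.545, 0.2405, 0.0123]
tcp_rot: [0.0, 0.637, 0.771, -0.002]
contact_force: [-4.6, -6.2, 9.8]
width: 0.0592
```

Request:
servo_tool(
  rows=[
    [[0.5,0.5,0,0,0.4],[0.5,0.5,0,0,0.4],[0,0,0,0,0.4]],
  ],
)

```text
t: 8.3
tcp_pos: [0.5458, 0.2415, 0.0123]
tcp_rot: [0.0, 0.637, 0.771, -0.002]
contact_force: [-5.4, -6.7, 10.1]
width: 0.0596
```

Request:
servo_tool(
  rows=[
    [[0.5,0.5,0,0,0.4],[0.5,0,0,0,0.4],[0,0,0,0,0.4]],
  ],
)

```text
t: 8.55
tcp_pos: [0.5461, 0.2421, 0.0122]
tcp_rot: [0.0, 0.637, 0.771, -0.002]
contact_force: [-5.2, -8.8, 10.9]
width: 0.0591
```

Request:
servo_tool(
  rows=[
    [[0.5,0.5,0,0,0.4],[0,0.5,0,0,0.4],[0,0,0,0,0.4]],
  ],
)

```text
t: 8.8
tcp_pos: [0.5464, 0.2428, 0.012]
tcp_rot: [-0.0, 0.637, 0.771, -0.003]
contact_force: [-5.9, -8.5, 11.4]
width: 0.0593
```

Request:
servo_tool(
  rows=[
    [[0,0.5,0,0,0.4],[0,0.5,0,0,0.4],[0,0,0,0,0.4]],
  ],
)

```text
t: 9.05
tcp_pos: [0.5466, 0.243, 0.0119]
tcp_rot: [-0.001, 0.637, 0.771, -0.003]
contact_force: [-9.3, -7.9, 12.6]
width: 0.0594
```

Forces are rising on both axes, which suggests contact. I release and lift.

Request:
servo_tool(
  rows=[
    [[0,0,0,0,0.28],[0,0,0,0,0.22],[0,0,0,0,0.15],[0,0,0,0,0.15],[0,0,-5,0,0.15],[0,0,-15,0,0.15],[0,0,-30,0,0.15],[0,0,-40,0,0.15],[0,0,-40,0,0.15],[-20,-30,-10,0,0.15],[-20,-30,0,0,0.15],[-20,-30,0,0,0.15],[-20,-30,0,0,0.15],[-20,-30,0,0,0.15],[-20,-30,0,0,0.15],[0,0,0,0,0.15]],
  ],
)

```text
t: 10.38
tcp_pos: [0.3916, 0.0903, 0.1517]
tcp_rot: [0.001, 0.637, 0.771, -0.001]
contact_force: [-0.0, 0.6, 0.8]
width: 0.0726
```

Run:
```python
from bench import vision,r
from h import *
T=np.array([549.8,44.7]);a=np.radians(10.9);R=np.array([[np.cos(a),-np.sin(a)],[np.sin(a),np.cos(a)]])
for c in ['top','scene']:
    im,d=vision.get_image(c);cal=vision.calibration(c);z=dict(cal,d=d);z['extrinsics']=np.array(cal['extrinsics'])
    q=im[120:240,150:310] if c=='top' else im[120:270,300:500]
    cv2.imwrite(f'pics/{c}4.png',cv2.resize(q,(800,600))[:,:,::-1])
    H,S,V=colours(im);m=(H>16)&(H<32)&(S>80)&(V>90)
    s=proj([.553,.208,.027],z)[0].astype(int)
    try:
        m=big(m,tuple(s+4));k,b,mn=rect(m,z,.027);print(c,m.sum(),k,'in table:',(R.T@(np.array(k[0])-T)).round(1),((b-T)@R).round(1).tolist(), 'z',np.median(cloud(z)[m][:,2]),np.ptp(cloud(z)[m][:,2]))
    except Exception as e: print(e)
print(r.get_state()['contact_force'],r.get_state()['t'])
```

```text
top 221652 ((483.6865234375, 62.669677734375), (1364.2904052734375, 972.185546875), 89.2347183227539) in table: [-61.5  30.1] [[-675.5, -539.6], [276.6, -736.2], [552.5, 599.9], [-399.6, 796.5]] z -0.000213824458075218 1.7027238166624687
scene 1234 ((554.9185180664062, 205.10287475585938), (61.86250305175781, 115.42982482910156), 11.105816841125488) in table: [ 35.4 156.5] [[4.2, 214.1], [4.6, 98.7], [66.5, 98.9], [66.1, 214.4]] z 0.02690819019768098 0.8317340027906431
[-0.29373159  0.56324245  0.81459809] 10.4833
```

View pics/scene4.png

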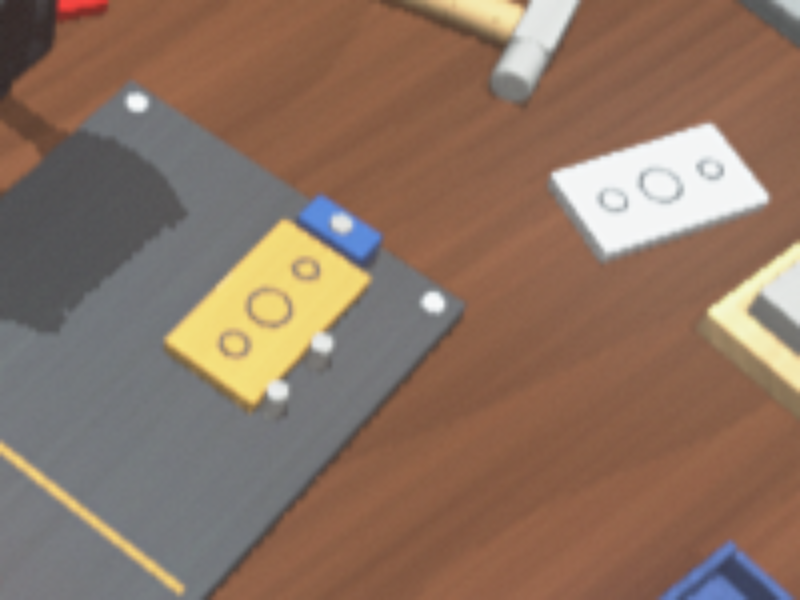

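View pics/top4.png

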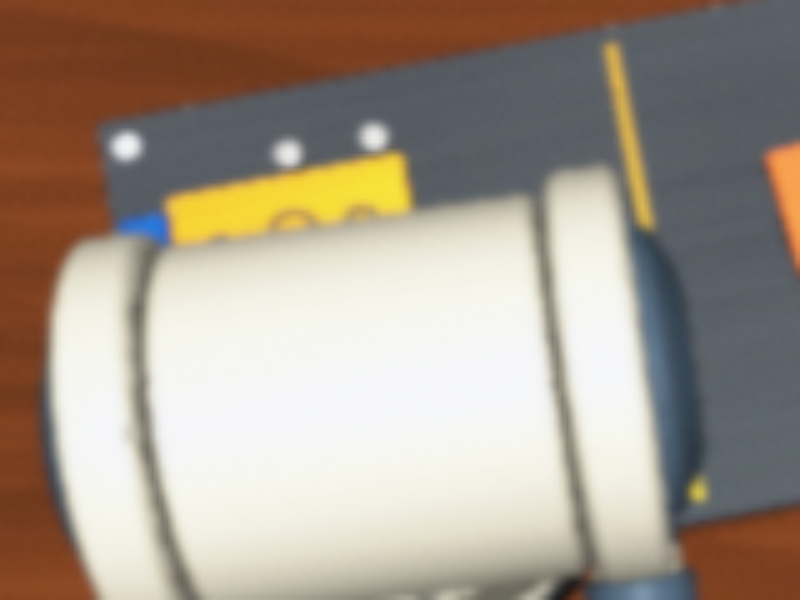

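The plate is against the dowels and the stop, square and flat. In table axes its far edge is at about 66 mm and its outer end at about 214 mm, with the yaw 0.2° off. The arm is clear, so I hand in.

```bash
python3 -c "
from bench import r
print(r.close_job())"
```

```text
the job is handed in; nothing more can be done
None
```

The brass plate is home in the left bay, lying flat and square. I gripped it across its width, turned it about 11° to match the table, slid it against the dowels and the stop, then let go and moved the arm clear. I handed the job in at about 10.5 s.

- **Position:** The last scene picture puts the plate's far edge at table x of about +66 mm. The dowel faces are at +64 mm, so it reads about 2 mm past contact, because the outline also took in a little of the plate's sides. The outer end is at y of about +214 mm against the stop face at +215 mm.
- **Squareness and height:** The yaw is within about 0.2° of the table's, and the plate's top is at 27 mm, which is flat on the table.
- **Forces:** The highest readings I saw while sliding were about 13 N, and near zero after release.
- **Failed check:** The same measurement from the top camera gave no usable result because the arm covered most of the plate. By eye, that picture shows the plate against both dowels.
- **Copper plate:** I never touched it. I did not measure its position again at the end.

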